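# Turn the inspection turntable to the camera and take the picture

## Robot

A 6-joint arm with a two-finger parallel gripper is mounted at the origin on the work surface. World frame = base frame: x ahead of the robot, y to its left, z up, the work surface at z = 0. Lengths are in mm, angles in rad, forces in N, time in s.
With the tool pointing down it reaches from about 350 to 875 mm from the base axis. Payload 4.2 kg.
Tool frame: the origin (TCP) lies at the very end of the fingers, on their centre line; the grasp point (between the pads) lies 19 mm behind it (arm.grasp_offset is the distance from the TCP to the grasp point, in mm); z points along the fingers, y is the direction in which the jaws open and shut (so a half turn about z gives the same grasp; the last joint's range is limited). The gripper opens to 85 mm and grips with 20 to 120 N. Pads are 22 mm wide; open, the fingers measure 114 mm over their backs; the gripper's body (76 mm by 85 mm) begins 54 mm behind the grasp point. The pads swing forward as they close: fully open they stand 13 mm farther back than shut.
Start: joints at [1.498, 0.385, 0.008, 0, -1.194, -0.259], TCP at [203.558, 590.9, 231.312] pointing down, gripper open.
Joint ranges: [-3.14, 3.14], [-1.21, 2.06], [-1.07, 1.41], [-3.16, 2.05], [-2.99, -0.16], [-3.1, 3.1]. Speed limits (rad/s): [2.79, 2.79, 3.14, 3.14, 3.14, 3.14].

## Interface

Orientations are given as a unit quaternion [x, y, z, w].
In Python, from bench import arm gives the robot as it stands.
- The arm moves only by the tool arm_command, never from a script. Its argument "commands" is one flat list of numbers, 4 for each row, row after row: the shift along the tool's x, y, z in m, then the turn about the tool's z in degrees. In form: [tx, ty, tz, roll, tx, ty, tz, roll, ...]. A call has exactly 5 rows; each row shifts and turns the pose as measured when the row begins, along the tool's axes as they then stand; what a row does not reach is not made up. A row lasts 1/10 s, in which the tool goes at most 50 mm and 8.59 degrees, less where a joint would pass 70% of its speed; a pose out of reach is approached as far as the arm can. A call with a gripper value outside its range is refused whole. "jaw" is the opening, from 0 (shut) to 1 (fully open), set as the call begins (left out, the last holds). The fingers move at their own pace and stop on an object; the grip force is fixed at half the most. Time passes only in rows, so rows that do not move let the fingers close, or fill a call up. It gives the time, the measured TCP pose, the force and the opening at its end, in the units of the state.
- arm.read_state(): the state, without advancing time (a new reading comes with each control period).
- arm.get_image(name): name is "scene" or "side" or "wrist"; returns the picture (400x640x3 uint8, red, green, blue); there is no depth.
- arm.camera_info(name): a dict with "camera_matrix" (3x3 intrinsics, pixels), "world_from_camera" (4x4, takes a point from camera to world coordinates). Camera axes: x right, y down, z forward; pixel columns grow to the right and rows downward; lengths in mm; the calibration is good to about 2 mm. A picture is of the moment at which its call begins: read the wrist's pose just before it. camera_info takes no time and is no camera call; for the wrist camera it gives the pose at the moment of the call.
- arm.job_done(): hands the job in, once; it reports no verdict.
Trained networks look in the newest picture that a camera, given by its name, has taken for a name from the list of things; names that differ only in an ending like _2 or _b are one class to them, and where a whole thing is asked for, a point or a joint stands for the part that bears it (a point fixed in the world has none). Each returns a list of dicts, best first, with "confidence" (0 to 1); they miss things now and then, are a little off and sometimes report something else, mostly with a low value. They report only what shows in the picture. A call takes as long as a camera call.
- arm.regions_of(camera, target): "mask" (400x640 bool, what is visible of it).
- arm.place_of(camera, target): "centre" ([x, y, z] in mm, in the coordinates of the camera as it stood for that picture, good to about 4 mm: a listed point, or the origin of a listed thing).
The state is a dict: "clock": time; "joints": joint angles; "joint_vel": joint speeds; "joint_efforts": joint torques, N m; "position": TCP position; "ee_rot": TCP orientation; "contact_force": force on the tool from outside, world axes, zero at the start; "wrist_torque": the same for the moment, N m; "gripper_width": finger opening in mm.
Only numpy, scipy, OpenCV 4.12 (cv2) and the standard library are available. Lean on these libraries where they do the work, as an engineer would, in place of code of your own. Each camera call takes 0.05 s, during which the arm holds its last target.

## Task

Push the inspection turntable round by its spokes with a finger until the narrow tongue of the moulded cover lying on it points straight at the camera, and take the finger away. Then press the camera's push button right down with a fingertip and let it come up again. Do not touch the cover itself, do not press the button before the cover is lined up, and leave the bin, the spare cover and the tape roll where they are; nothing is to be lifted.

Things in the scene. Friction and masses are not known exactly. Their poses are not given: they have to be found in the camera images.
- axis (a point): Centre of the turntable, on its vertical turning axis, at the plate's upper face (47 mm above the bench). The dark plate is round, 180 mm in diameter and 10 mm thick, on a smaller fixed foot (130 mm across, 14 mm high). Six steel pins, 10 mm high, stand on it round the cover.
- turntable (a joint): How far the turntable has turned since the start (rad), 0 at the start, growing anticlockwise seen from above; it turns freely up to 7 rad either way. It stays where it is left and does not coast: light friction, about 2 N of push on a spoke moves it.
- spokes: Four level round steel bars 10 mm thick, 42 mm above the bench, fixed to the turntable 90 degrees apart, at 45 and 135 degrees either side of the direction of the tongue. Bare bar from 90 mm (plate edge) to 135 mm from the axis, then a black ball 20 mm across centred at 145 mm; free space below. Origin on the axis at bench height; x axis along the tongue, z up.
- tongue (a point): Point in the narrow tongue of the moulded cover, 75 mm from the turntable axis, 54 mm above the bench. The clear plastic cover is a shallow tray 14 mm high (its top 61 mm above the bench): a 90 x 100 mm body with a tongue 45 mm wide and 45 mm long standing out of the middle of one side. It lies loose in the pins on the plate and turns with it.
- cover_mid (a point): Point of the cover that lies on the turntable axis, 7 mm above the plate.
- aim (a point): The tongue points straight at the camera when tongue is here: 75 mm from the turntable axis towards the camera, 54 mm above the bench. The camera is a grey box with a black lens, 190 mm from the axis and about 130 mm up, on a steel rod (265 mm from the axis, 210 mm high) that stands on a flat aluminium rail, 10 mm high, running from under the turntable.
- shutter_top (a point): Centre of the top of the black push button, 36 mm across, in the middle of a fixed grey box 90 x 90 x 30 mm that lies on the bench beside the turntable. Pressed straight down.
- shutter (a joint): Travel of the push button: 0 up, 0.006 m fully down; sprung, fully down takes 5 N and it comes up by itself.
- small_bin: Bystander: loose blue open bin, 90 x 110 x 50 mm, origin under its centre.
- spare_cover: Bystander: a second, loose clear cover like the one on the turntable, lying on the bench; not the one to be turned.
- tape_roll: Bystander: loose cardboard-coloured tape core standing on its end, 90 mm across, 48 mm high, origin under its centre.

How it is judged (in metres and radians):
On the way, in this order (a step that is already met when the one before it is completed fails the run):
1. a finger pushes on a spoke (contact force between the fingers and spokes above 0.3 N), for 0.05 s.
2. the tongue points at the camera, the turntable is at rest and nothing touches the spokes (horizontal distance between tongue and aim below 0.01 m and velocity of joint turntable between -0.05 and 0.05 rad/s and contact force between anything else and spokes below 0.1 N), for 0.2 s.
3. the button is pressed right down with a finger (value of joint shutter above 0.0045 m and contact force between the fingers and shutter above 0.5 N and horizontal distance between tongue and aim below 0.01 m), for 0.05 s.
At the end, for the whole second after the job is handed in: The tongue points at the camera (tongue point within 10 mm of the aim point, about 7.5 degrees), the cover is still in its pins (within 6 mm, not raised), the turntable is at rest, the button is up again after its press, the bystanders lie within 20 mm of their starts (horizontal distance between tongue and aim below 0.01 m and velocity of joint turntable between -0.05 and 0.05 rad/s and horizontal distance between cover_mid and axis below 0.006 m and height (world z) of cover_mid between 0.048 and 0.06 m and value of joint shutter below 0.0015 m and distance of each of small_bin, spare_cover, tape_roll from where it was at the start of the episode below 0.02 m); the robot touches nothing.
It fails at once if the button is pressed before the tongue points at the camera (value of joint shutter above 0.003 m and not (horizontal distance between tongue and aim below 0.01 m)).
It fails at once if the cover on the turntable is touched (contact force between the arm and cover above 1 N).
It fails at once if the cover on the turntable is touched with the fingers (contact force between the fingers and cover above 1 N).
It fails at once if the cover is lifted off the turntable (height (world z) of cover_mid above 0.066 m).
It fails at once if a bystander is moved or lifted (distance of any of small_bin, spare_cover, tape_roll from where it was at the start of the episode above 0.02 m).
It also fails if it takes over 54 s, if anything falls off the work surface, if the arm or the gripper's body presses on something with over 40 N, if the wrist force passes 120 N, or if a joint passes its speed limit or range.

## Working session

There is one attempt and no reset: what is moved stays moved. The work goes in short steps, Python scripts to look and compute and a tool call to move; the robot and the scene stay as the last step left them, time stands still between calls to the robot, and variables do not carry over. Pictures are saved under pics/ and viewed, and the job is handed in when it is done.

Besides the shell and the picture viewer there is one more tool, called after "Call:" by a JSON object that holds its "api" and its "payload", one argument or row to a line. arm_command: Moves the arm, as the interface text tells. Its arguments: {"type":"object","properties":{"commands":{"type":"array"},"jaw":{"type":"number"}},"required":["commands"]}

```bash
ls; mkdir -p pics; cat > h.py <<'E'
from bench import arm
import numpy as np, cv2
def look(cam,fn):
    im=arm.get_image(cam); cv2.imwrite(f'pics/{fn}.png',im[:,:,::-1]); return im
def place(cam,t,n=3):
    T=np.array(arm.camera_info(cam)["world_from_camera"]); 
    out=[]
    for d in arm.place_of(cam,t)[:n]:
        p=T@np.append(d["centre"],1); out.append((round(d["confidence"],2),p[:3].round(1).tolist()))
    return out
def px(cam,p):
    ci=arm.camera_info(cam);T=np.linalg.inv(np.array(ci["world_from_camera"]));q=(T@np.append(p,1))[:3];u=np.array(ci["camera_matrix"])@q;return (u[:2]/u[2]).round(1).tolist()
E
python3 - <<'E'
from h import *
print(arm.read_state())
for c in ["scene","side","wrist"]:
    look(c,c+"0")
    for t in ["axis","tongue","aim","shutter_top","small_bin","spare_cover","tape_roll"]: print(c,t,place(c,t))
E
```

```text
pics
{'clock': 0.0, 'joints': array([ 1.49759538e+00,  3.85593980e-01,  6.62096048e-03, -5.44582809e-04,
       -1.19399644e+00, -2.58646679e-01]), 'joint_vel': array([ 0.00112776, -0.00165255,  0.00050103,  0.00029167, -0.00072829,
       -0.00036764]), 'joint_efforts': array([ 5.75118665e-04, -3.92291415e+01,  1.88398951e+01,  4.18604448e+00,
       -4.66688609e-03,  6.41539621e-08]), 'position': array([203.37045218, 590.36375945, 230.19032672]), 'ee_rot': array([ 9.86248985e-01, -1.65262505e-01, -1.51388012e-04,  1.10533029e-03]), 'contact_force': array([ 0.73168495, -0.01383813,  0.3750683 ]), 'wrist_torque': array([ 0.00036521, -0.01456452, -0.08662707]), 'gripper_width': 85.08460117294858}
scene axis [(0.58, [578.4, 126.0, 54.0]), (0.55, [540.0, 61.0, 49.8])]
scene tongue [(0.85, [516.1, 130.9, 55.1])]
scene aim [(0.73, [578.9, 127.1, 54.6]), (0.44, [543.9, 59.5, 52.6])]
scene shutter_top [(0.63, [440.0, 323.7, 55.2])]
scene small_bin [(0.73, [402.1, -310.4, 2.6])]
scene spare_cover [(0.7, [580.3, 456.5, 2.2])]
scene tape_roll [(0.88, [591.9, -485.5, -2.9])]
side axis [(0.65, [537.1, 60.3, 47.3]), (0.18, [438.1, 323.1, 54.9])]
side tongue [(0.9, [515.7, 133.8, 55.9])]
side aim [(0.84, [580.5, 125.9, 56.4])]
side shutter_top [(0.61, [436.3, 322.3, 55.2])]
side small_bin [(0.71, [400.7, -316.5, 3.3]), (0.49, [575.0, 458.8, 3.6])]
side spare_cover [(0.81, [575.9, 457.9, 4.7])]
side tape_roll [(0.91, [585.8, -493.4, -2.1])]
wrist axis []
wrist tongue []
wrist aim []
wrist shutter_top []
wrist small_bin []
wrist spare_cover []
wrist tape_roll []
```

View pics/scene0.png

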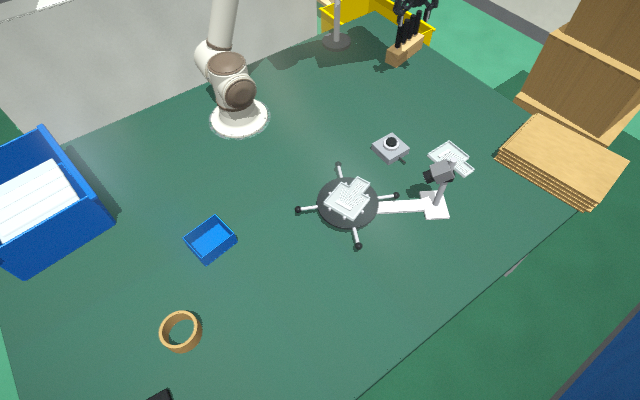

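View pics/side0.png

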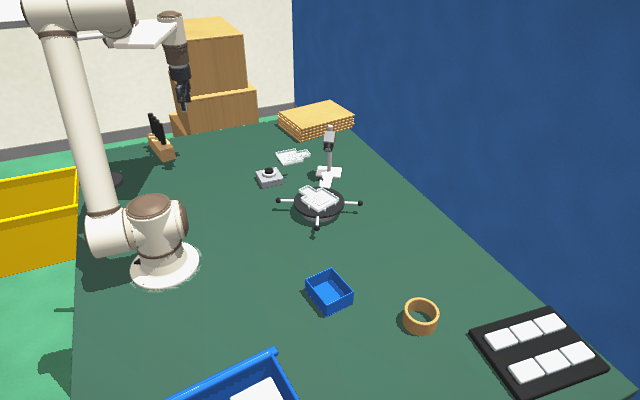

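View pics/wrist0.png

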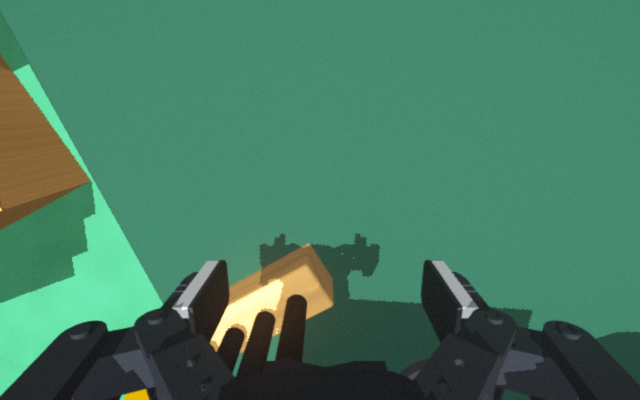

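The side and scene views agree. The axis is at about (538, 60), the tongue bearing is about 107° and the aim bearing about 58°. So the turn is about −49°, clockwise. I'll push the spoke at about 152°, on the robot's side, after refining the bearings from the pictures.

```bash
cat >> h.py <<'E'
from scipy.spatial.transform import Rotation as R
def delta(t, n=1):
    s=arm.read_state(); r=R.from_quat(s["ee_rot"])
    d=r.inv().apply(np.array(t)-s["position"]); x=r.apply([1,0,0])
    print("t",round(s["clock"],2),"pos",s["position"].round(1),"xdir",round(float(np.degrees(np.arctan2(x[1],x[0]))),1),"F",s["contact_force"].round(1),"tool delta mm",d.round(1),"len",np.linalg.norm(d).round(1)); return d
E
python3 - <<'E'
from h import *
for c in ["scene","side"]:
    im=cv2.imread(f'pics/{c}0.png'); u=px(c,[538.5,60.6,47]); u0,v0=[int(max(a,0)) for a in (u[0]-75,u[1]-75)]
    s=5 
    crop=cv2.resize(im[v0:v0+115,u0:u0+155],None,fx=s,fy=s,interpolation=cv2.INTER_CUBIC)
    def dot(p,col):
        q=px(c,p); cv2.circle(crop,(int((q[0]-u0+.5)*s),int((q[1]-v0+.5)*s)),4,col,-1)
    A=np.array([538.5,60.6])
    dot([*A,47],(0,0,255))
    for k in (45,135,-45,-135):
        a=np.radians(107.5+k); dot([*(A+145*np.array([np.cos(a),np.sin(a)])),42],(0,255,0))
    a=np.radians(58); e=np.array([np.cos(a),np.sin(a)])
    dot([*(A+265*e),10],(255,0,0));dot([*(A+265*e),210],(255,0,0));dot([*(A+190*e),130],(255,0,255))
    cv2.imwrite(f'pics/{c}1.png',crop)
delta([425,81,230])
E
```

```text
t 1.2 pos [203.6 590.9 231.3] xdir -19.0 F [-0.1 -0.7  0.4] tool delta mm [375.5 410.    1.3] len 555.9
```

View pics/scene1.png

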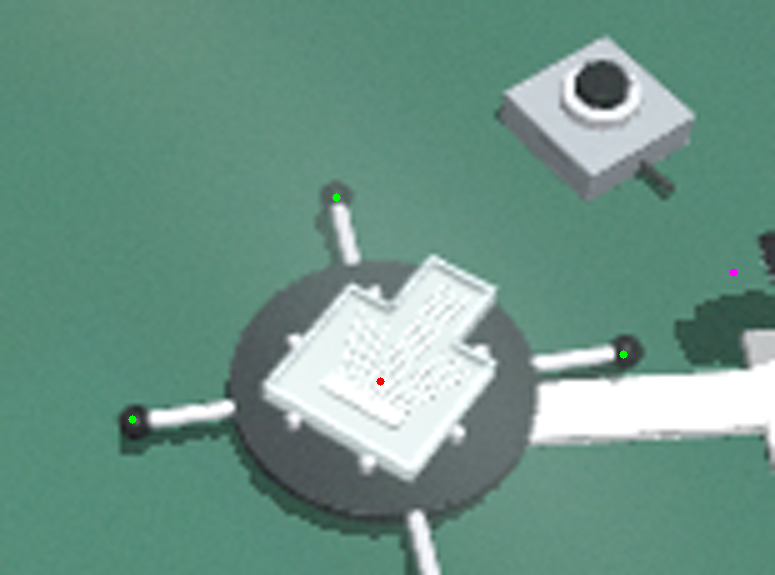

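View pics/side1.png

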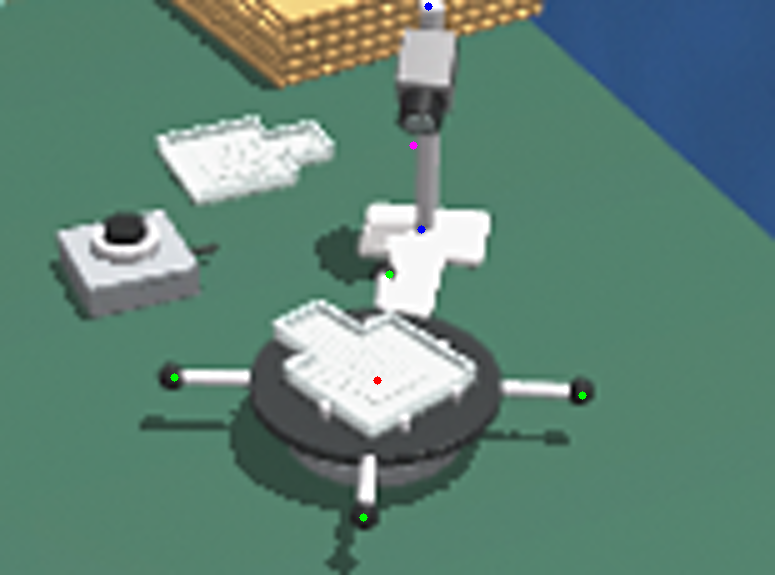

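The projected spoke balls and axis land on the picture in both views. In the side crop the rod base (427,229) is about 1 px right of my prediction, so the aim bearing is about 57–58°. Next I move in above the start point.

Call:
{"api": "arm_command", "payload": {
  "commands": [0.033,0.036,0,0,0.033,0.036,0,0,0.033,0.036,0,0,0.033,0.036,0,0,0.033,0.036,0,0],
  "jaw": 0
}}

```text
clock: 1.7
position: [301.8, 365.7, 229.2]
ee_rot: [0.987, -0.161, 0.001, -0.0]
contact_force: [1.8, 0.4, -0.3]
gripper_width: 12.4
```

Call:
{"api": "arm_command", "payload": {
  "commands": [0.033,0.036,0,0,0.033,0.036,0,0,0.033,0.036,0,0,0.033,0.036,0,0,0.033,0.036,0,0]
}}

```text
clock: 2.2
position: [402.0, 136.6, 231.3]
ee_rot: [0.987, -0.159, 0.002, -0.003]
contact_force: [1.0, 0.2, 0.0]
gripper_width: 0.4
```

```bash
python3 - <<'E'
from h import *
delta([425,81,110])
im=cv2.imread('pics/scene0.png')
for d in (55,56,57,58,59,60):
    a=np.radians(d); e=np.array([np.cos(a),np.sin(a)]);A=np.array([538.5,60.6])
    print(d,*[px(c,[*(A+265*e),z]) for c in("scene","side") for z in (10,210)])
crop=cv2.resize(im[140:230,370:470],None,fx=6,fy=6,interpolation=cv2.INTER_CUBIC)
cv2.imwrite('pics/rod.png',crop)
im=cv2.imread('pics/side0.png')
cv2.imwrite('pics/rod2.png',cv2.resize(im[115:205,280:380],None,fx=6,fy=6,interpolation=cv2.INTER_CUBIC))
E
```

```text
t 2.2 pos [402.  136.6 231.3] xdir -18.3 F [1.  0.2 0. ] tool delta mm [ 38.8  46.3 121.2] len 135.4
55 [435.1, 205.9] [453.4, 162.0] [331.3, 170.6] [332.7, 126.1]
56 [434.8, 204.6] [453.0, 160.6] [330.2, 170.5] [331.5, 126.0]
57 [434.5, 203.3] [452.6, 159.2] [329.1, 170.4] [330.3, 125.9]
58 [434.1, 202.1] [452.1, 157.9] [327.9, 170.3] [329.1, 125.8]
59 [433.7, 200.8] [451.6, 156.5] [326.8, 170.2] [327.9, 125.7]
60 [433.3, 199.5] [451.1, 155.2] [325.7, 170.1] [326.7, 125.6]
```

View pics/rod.png

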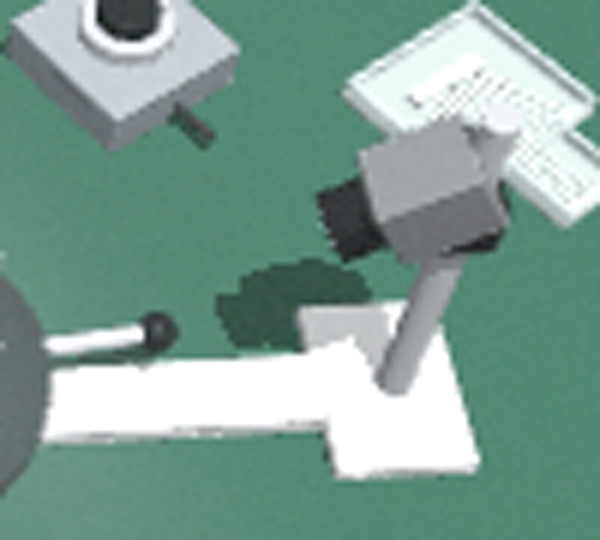

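View pics/rod2.png

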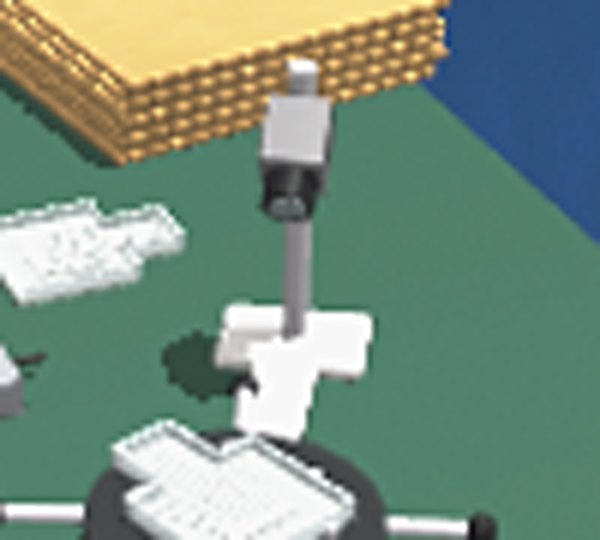

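The rod is at image scene (436,204) base and (454,160) top, and at side (329,171) base and (330,126) top. All four fit an aim bearing of 57°, so the turn is −50.5°.

Call:
{"api": "arm_command", "payload": {
  "commands": [0.012,0.015,0.03,-2,0.012,0.015,0.03,-2,0.01,0.01,0.03,-2,0.005,0.006,0.03,-2,0,0,0,0]
}}

```text
clock: 2.7
position: [431.9, 75.8, 111.1]
ee_rot: [0.996, -0.092, 0.007, -0.005]
contact_force: [-0.7, 0.0, -0.5]
gripper_width: -0.3
```

```bash
python3 - <<'E'
from h import *
delta([425,81,26]); look("scene","scene2");look("side","side2")
for c in ("scene","side"):
    im=cv2.imread(f'pics/{c}2.png');u=px(c,[470,90,50]);a,b=int(u[0]-60),int(u[1]-60)
    cv2.imwrite(f'pics/{c}2c.png',cv2.resize(im[b:b+110,a:a+130],None,fx=5,fy=5))
E
```

```text
t 2.7 pos [431.9  75.8 111.1] xdir -10.5 F [-0.7  0.  -0.5] tool delta mm [-8.8 -2.8 85. ] len 85.5
```

View pics/scene2c.png

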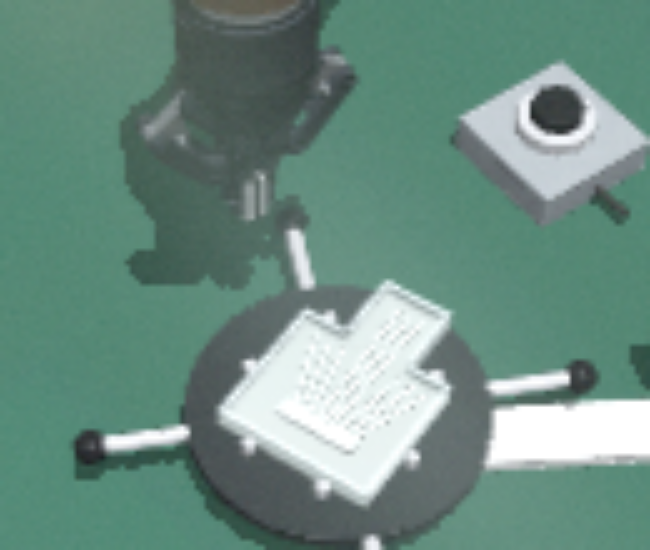

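View pics/side2c.png

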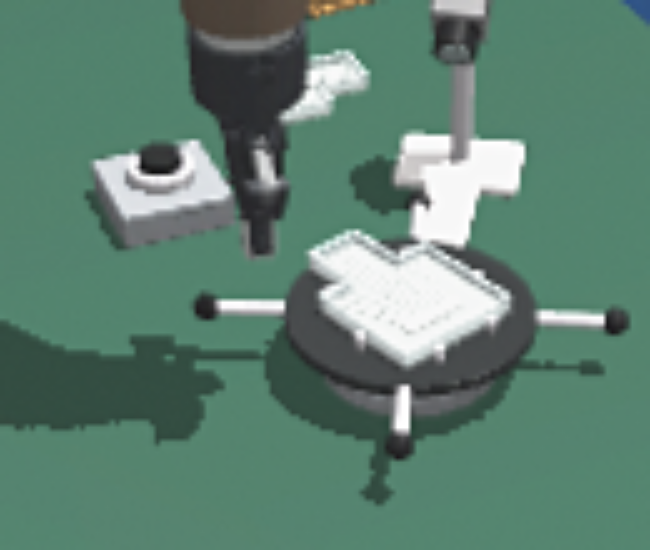

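The shut fingers show beside the spoke on its anticlockwise side (scene crop (255,205), ball at (290,218)), and the way down is clear.

Call:
{"api": "arm_command", "payload": {
  "commands": [-0.004,-0.001,0.022,0,-0.004,-0.001,0.022,0,0,0,0.022,0,0,0,0.018,0,0,0,0,0]
}}

```text
clock: 3.3
position: [437.8, 90.8, 39.2]
ee_rot: [0.996, -0.088, 0.021, -0.014]
contact_force: [0.3, 0.3, 0.8]
gripper_width: 0.0
```

```bash
cat >> h.py <<'E'
A=np.array([538.5,60.6])
def pol():
    s=arm.read_state(); d=s["position"][:2]-A; print("r",np.hypot(*d).round(1),"ang",np.degrees(np.arctan2(d[1],d[0])).round(1),"z",s["position"][2].round(1)); delta([425,81,26])
E
python3 -c "
from h import *
pol()"
```

```text
r 105.1 ang 163.3 z 39.2
t 3.3 pos [437.8  90.8  39.2] xdir -10.2 F [0.3 0.3 0.8] tool delta mm [-11.4  12.4  12.3] len 20.9
```

Call:
{"api": "arm_command", "payload": {
  "commands": [-0.005,0.004,0,0,-0.004,0.003,0,0,-0.002,0,0.006,0,0,0,0.006,0,0,0,0,0]
}}

```text
clock: 3.8
position: [429.0, 89.2, 31.7]
ee_rot: [0.996, -0.087, 0.027, -0.018]
contact_force: [-0.1, -0.7, -0.4]
gripper_width: 0.1
```

```bash
python3 -c "
from h import *
pol(); print(R.from_quat(arm.read_state()['ee_rot']).apply([0,0,1]))"
```

```text
r 113.2 ang 165.4 z 31.7
t 3.8 pos [429.   89.2  31.7] xdir -10.1 F [-0.1 -0.7 -0.4] tool delta mm [-2.8  9.   5.2] len 10.7
[ 0.05654867  0.03174478 -0.99789504]
```

Call:
{"api": "arm_command", "payload": {
  "commands": [0,-0.012,0.002,6,0,-0.012,0,6,0,-0.012,0,6,0,-0.012,0,6,0,-0.012,0,6]
}}

```text
clock: 4.3
position: [446.5, 139.0, 30.3]
ee_rot: [0.935, -0.354, 0.016, -0.017]
contact_force: [-0.8, -2.9, -0.3]
gripper_width: -0.2
```

```bash
python3 -c "
from h import *
pol(); print(R.from_quat(arm.read_state()['ee_rot']).apply([0,0,1]));look('scene','scene3')
for t in ['tongue','axis']:print(place('scene',t))
u=px('scene',[*A,47]);im=cv2.imread('pics/scene3.png');a,b=int(u[0]-65),int(u[1]-65)
cv2.imwrite('pics/scene3c.png',cv2.resize(im[b:b+120,a:a+150],None,fx=5,fy=5))
"
```

```text
r 120.9 ang 139.6 z 30.3
t 4.3 pos [446.5 139.   30.3] xdir -41.5 F [-0.8 -2.9 -0.3] tool delta mm [22.3 57.8  2.1] len 62.0
[ 0.04257659  0.02071019 -0.99887853]
[(0.71, [543.4, 134.3, 55.6])]
[(0.9, [541.8, 61.1, 50.3])]
```

View pics/scene3c.png

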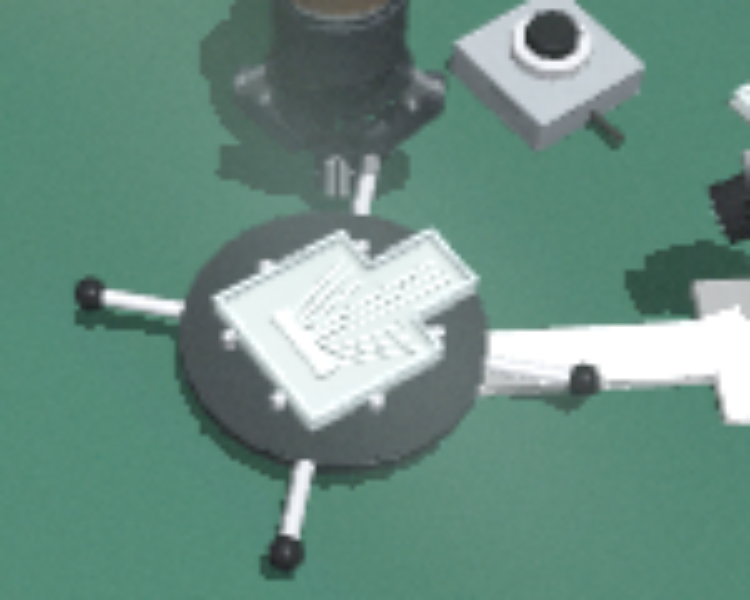

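The spoke has moved: tongue bearing is now about 87°, with the finger at 139.6°. About 30° remains.

Call:
{"api": "arm_command", "payload": {
  "commands": [0.002,-0.011,0,5,0.002,-0.011,0,5,0.002,-0.011,0,5,0.001,-0.011,0,5,0.001,-0.009,0,5]
}}

```text
clock: 4.95
position: [485.7, 162.1, 30.6]
ee_rot: [0.836, -0.549, 0.008, -0.015]
contact_force: [-3.0, 0.8, 1.1]
gripper_width: 0.0
```

```bash
cat >> h.py <<'E'
def chk(n):
    pol()
    for c in ('scene','side'):
        look(c,c+n)
        print(c,[(t,place(c,t)) for t in ['tongue','axis','aim']])
        u=px(c,[*A,47]);im=cv2.imread(f'pics/{c}{n}.png');a,b=int(u[0]-65),int(u[1]-65)
        cv2.imwrite(f'pics/{c}{n}c.png',cv2.resize(im[b:b+120,a:a+150],None,fx=5,fy=5))
E
python3 -c "
from h import *
chk('4')"
```

```text
r 114.5 ang 117.5 z 30.6
t 4.95 pos [485.7 162.1  30.6] xdir -66.5 F [-3.   0.8  1.1] tool delta mm [50.3 88.   1.5] len 101.4
scene [('tongue', [(0.58, [571.9, 131.2, 54.9])]), ('axis', [(0.88, [542.7, 63.3, 51.0])]), ('aim', [(0.76, [582.8, 124.4, 57.3])])]
side [('tongue', [(0.72, [574.6, 126.5, 56.2]), (0.42, [586.1, -493.1, -0.5])]), ('axis', [(0.79, [534.6, 60.9, 48.5])]), ('aim', [(0.56, [580.0, 125.2, 57.9])])]
```

View pics/scene4c.png

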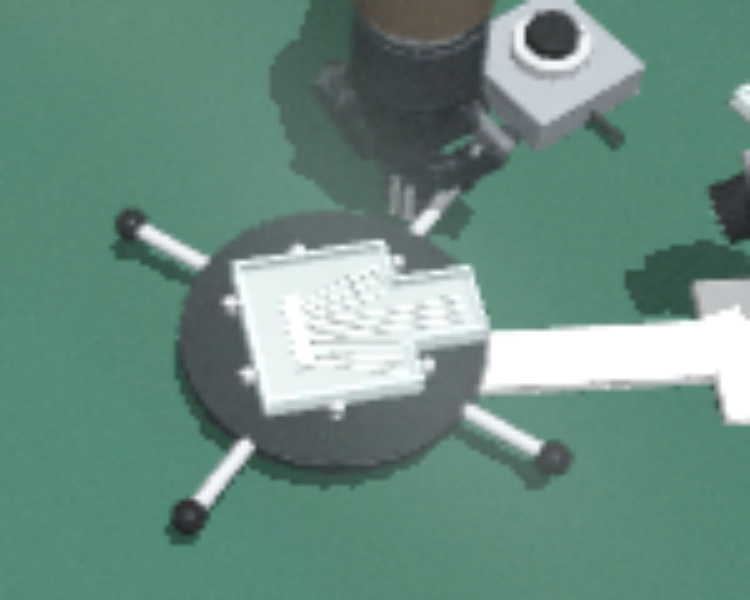

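The tongue is close to the rail line; I'll fit the angle from the three visible balls.

```bash
python3 -c "
from h import *
u=px('scene',[*A,47]);a,b=int(u[0]-65),int(u[1]-65)
for q in [(130,223),(552,457),(188,516)]:
    uv=np.array([(q[0]+.5)/5+a-.5,(q[1]+.5)/5+b-.5])
    ci=arm.camera_info('scene');T=np.array(ci['world_from_camera']);d=T[:3,:3]@np.linalg.inv(ci['camera_matrix'])@[*uv,1]
    p=T[:3,3]+d*(42-T[2,3])/d[2]; v=p[:2]-A; print(p.round(1),np.hypot(*v).round(1),np.degrees(np.arctan2(v[1],v[0])).round(1))
"
```

```text
[401.3  15.   42. ] 144.6 -161.6
[676.1 108.7  42. ] 145.8 19.3
[585.9 -75.8  42. ] 144.4 -70.8
```

Tongue bearing is about 64° (ball radii 144–146 mm check), so 7° remains, which is about 14 mm.

Call:
{"api": "arm_command", "payload": {
  "commands": [0,-0.005,0,3,0,-0.005,0,3,0,-0.005,0,1,0,0,0,0,0,0,0,0]
}}

```text
clock: 5.85
position: [497.7, 166.5, 31.1]
ee_rot: [0.802, -0.598, 0.007, -0.014]
contact_force: [0.2, -0.4, 0.6]
gripper_width: -0.1
```

```bash
python3 -c "
from h import *
chk('5')"
```

```text
r 113.5 ang 111.1 z 31.1
t 5.85 pos [497.7 166.5  31.1] xdir -73.4 F [ 0.2 -0.4  0.6] tool delta mm [61.2 94.1  1.9] len 112.3
scene [('tongue', [(0.7, [580.9, 124.3, 54.9])]), ('axis', [(0.58, [589.3, -482.1, -3.0])]), ('aim', [])]
side [('tongue', [(0.89, [581.2, 121.0, 57.6])]), ('axis', [(0.61, [536.9, 62.0, 46.4])]), ('aim', [(0.79, [579.0, 123.4, 59.9])])]
```

View pics/scene5c.png

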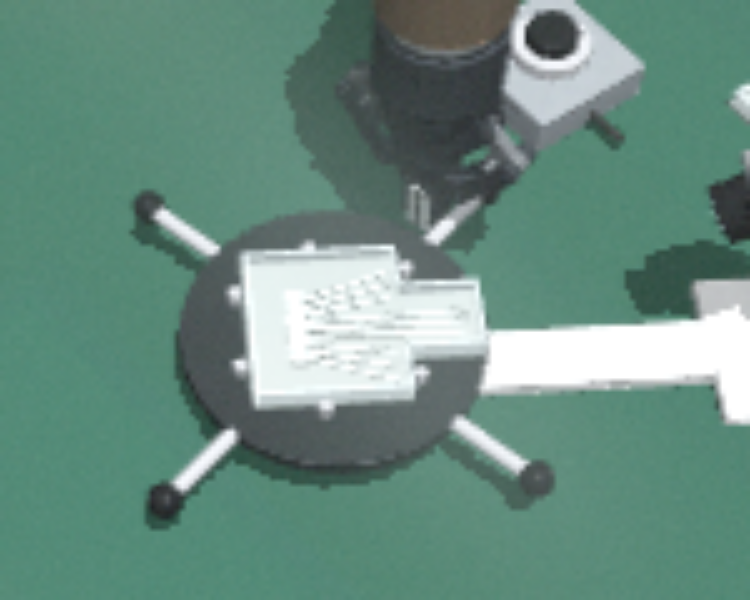

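View pics/side5c.png

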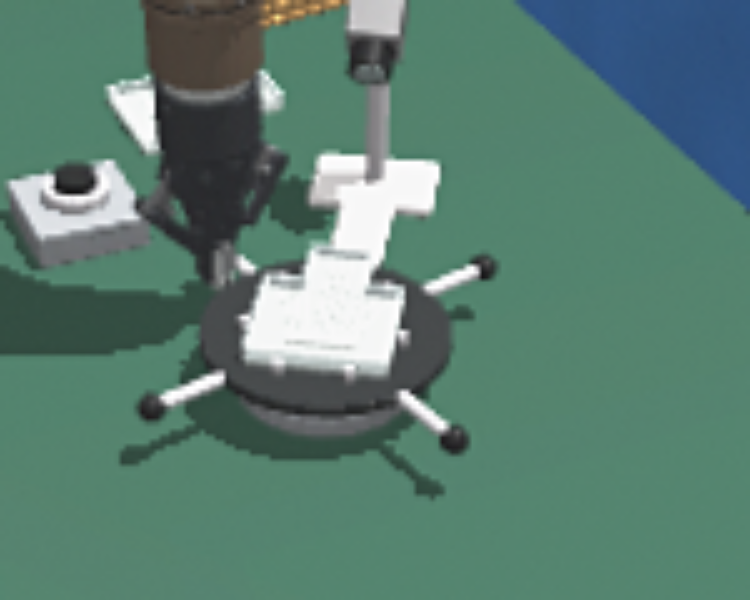

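```bash
python3 -c "
from h import *
for c,Q in [('scene',[(150,206),(537,478),(165,500)]),('side',[(486,266),(152,406),(454,439)])]:
  u=px(c,[*A,47]);a,b=int(u[0]-65),int(u[1]-65)
  for q in Q:
    uv=np.array([(q[0]+.5)/5+a-.5,(q[1]+.5)/5+b-.5])
    ci=arm.camera_info(c);T=np.array(ci['world_from_camera']);d=T[:3,:3]@np.linalg.inv(ci['camera_matrix'])@[*uv,1]
    p=T[:3,3]+d*(42-T[2,3])/d[2]; v=p[:2]-A; print(c,p.round(1),np.hypot(*v).round(1),(np.degrees(np.arctan2(v[1],v[0]))-45).round(1)%90)
"
```

```text
scene [397.8  32.3  42. ] 143.5 56.400000000000006
scene [681.2  93.   42. ] 146.4 57.8
scene [570.3 -80.1  42. ] 144.2 57.7
side [683.   94.3  42. ] 148.4 58.1
side [397.3  33.9  42. ] 143.7 55.69999999999999
side [569.  -78.5  42. ] 142.4 57.400000000000006
```

The tongue is at about 57.2° against the 57° aim. I back off along the arc and rise.

Call:
{"api": "arm_command", "payload": {
  "commands": [0,0.01,0,0,0,0.01,0,0,-0.005,0.005,-0.02,0,-0.005,0,-0.04,0,0,0,-0.04,0]
}}

```text
clock: 6.75
position: [459.9, 163.2, 126.6]
ee_rot: [0.801, -0.599, 0.004, -0.005]
contact_force: [1.2, 0.6, -0.8]
gripper_width: 0.2
```

```bash
python3 -c "
from h import *
chk('6')
for c in('scene','side'):print(place(c,'shutter_top'))
delta([438,323,100])"
```

```text
r 129.3 ang 127.5 z 126.6
t 6.75 pos [459.9 163.2 126.6] xdir -73.6 F [ 1.2  0.6 -0.8] tool delta mm [69.1 58.  99.8] len 134.5
scene [('tongue', [(0.76, [578.3, 123.8, 56.8])]), ('axis', []), ('aim', [(0.65, [579.4, 127.2, 54.9])])]
side [('tongue', [(0.8, [578.4, 125.3, 54.6])]), ('axis', [(0.96, [538.2, 63.5, 46.3])]), ('aim', [(0.84, [581.2, 125.0, 59.6])])]
[(0.64, [444.4, 323.7, 51.7])]
[]
t 7.25 pos [461.2 163.4 125. ] xdir -73.6 F [-0.   0.3 -0.2] tool delta mm [-159.6  -22.4   25.5] len 163.2
```

View pics/scene6c.png

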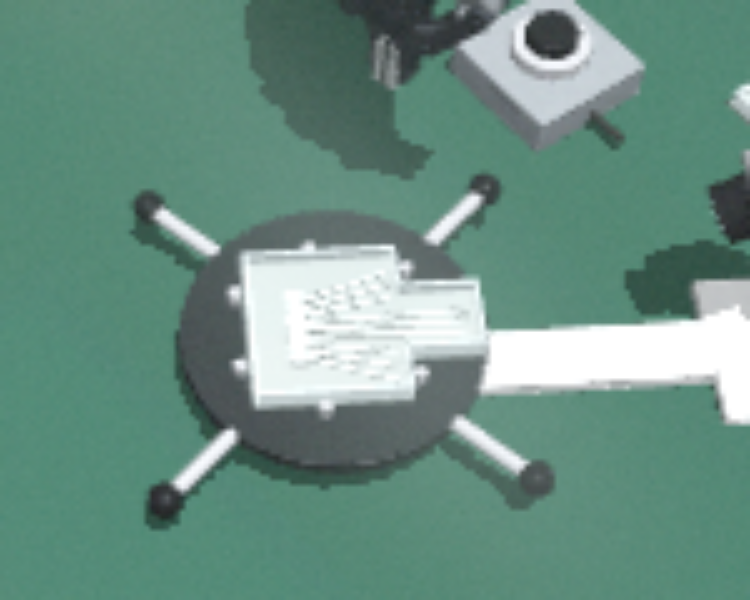

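View pics/side6c.png

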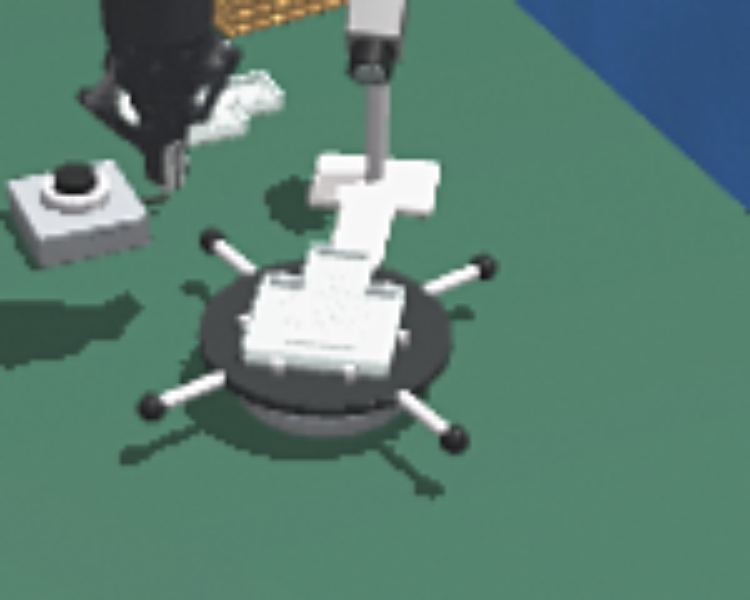

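The table stayed where I left it, with tongue and aim matching and no finger on the spokes. Now I locate the button by triangulating its top, scene crop (553,34) and side crop (75,177).

```bash
python3 -c "
from h import *
P=[];X=[]
for c,q in [('scene',(553,32)),('side',(75,177))]:
    u=px(c,[*A,47]);a,b=int(u[0]-65),int(u[1]-65)
    ci=arm.camera_info(c);P.append(np.array(ci['camera_matrix'])@np.linalg.inv(ci['world_from_camera'])[:3]); X.append(np.array([(q[0]+.5)/5+a-.5,(q[1]+.5)/5+b-.5]))
h=cv2.triangulatePoints(P[0],P[1],X[0],X[1]).ravel();print(h[:3]/h[3])
delta([438,323,100])"
```

```text
[439.2669541  322.61294661  47.70897386]
t 7.25 pos [461.2 163.4 125. ] xdir -73.6 F [-0.   0.3 -0.2] tool delta mm [-159.6  -22.4   25.5] len 163.2
```

Call:
{"api": "arm_command", "payload": {
  "commands": [-0.04,-0.005,0,0,-0.04,-0.005,0,0,-0.04,-0.005,0,0,-0.035,-0.005,0.015,0,0,0,0.01,0]
}}

```text
clock: 7.75
position: [437.0, 322.1, 97.1]
ee_rot: [0.799, -0.601, 0.004, -0.004]
contact_force: [-0.1, -0.2, 0.3]
gripper_width: -0.2
```

```bash
python3 -c "
from h import *
delta([439,323,75])"
```

```text
t 7.75 pos [437.  322.1  97.1] xdir -73.9 F [-0.1 -0.2  0.3] tool delta mm [-0.4 -1.9 22.2] len 22.3
```

Call:
{"api": "arm_command", "payload": {
  "commands": [0,-0.001,0.012,0,0,-0.001,0.01,0,0,0,0.006,0,0,0,0.004,0,0,0,0,0]
}}

```text
clock: 8.25
position: [438.3, 318.2, 59.1]
ee_rot: [0.798, -0.602, 0.004, 0.0]
contact_force: [0.4, 0.4, 0.1]
gripper_width: 0.2
```

```bash
python3 -c "
from h import *
delta([439,323,50])
look('side','side7');look('scene','scene7')
for c in('scene','side'):
  u=px(c,[439,323,50]);im=cv2.imread(f'pics/{c}7.png');a,b=int(u[0]-30),int(u[1]-30)
  cv2.imwrite(f'pics/{c}7c.png',cv2.resize(im[b:b+60,a:a+60],None,fx=8,fy=8))
"
```

```text
t 8.25 pos [438.3 318.2  59.1] xdir -74.1 F [0.4 0.4 0.1] tool delta mm [-4.4 -2.   9.1] len 10.3
```

View pics/side7c.png

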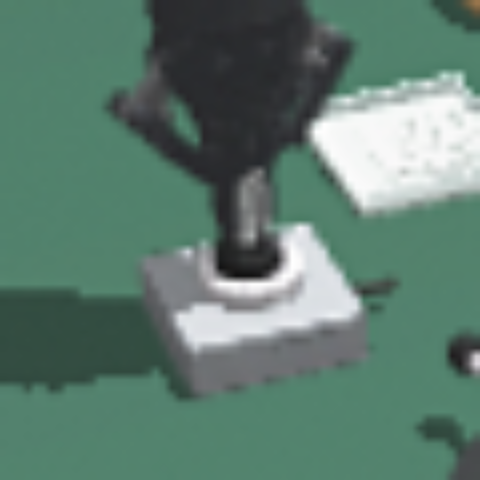

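View pics/scene7c.png

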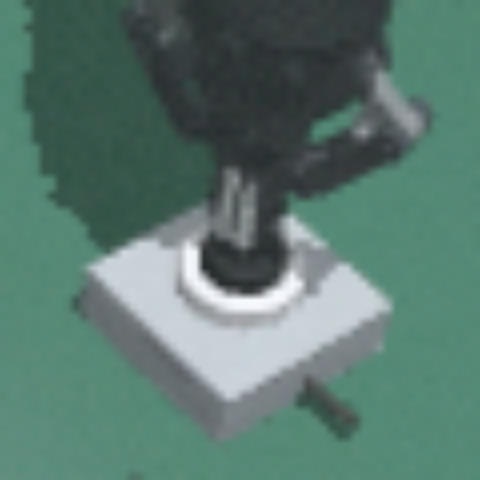

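The fingertips are centred over the button (side crop (248,240), scene crop (240,255)) and not yet touching. I press in small steps.

Call:
{"api": "arm_command", "payload": {
  "commands": [-0.002,-0.001,0.004,0,-0.001,0,0.003,0,0,0,0.003,0,0,0,0.002,0,0,0,0.002,0]
}}

```text
clock: 8.85
position: [439.8, 322.9, 47.5]
ee_rot: [0.799, -0.602, 0.004, -0.003]
contact_force: [-0.8, -1.1, 4.8]
gripper_width: -0.3
```

Call:
{"api": "arm_command", "payload": {
  "commands": [0,0,0.002,0,0,0,0.002,0,0,0,0.002,0,0,0,0.001,0,0,0,0.001,0]
}}

```text
clock: 9.35
position: [439.8, 322.9, 46.1]
ee_rot: [0.8, -0.601, 0.005, -0.003]
contact_force: [-2.1, -2.0, 6.9]
gripper_width: 0.2
```

Call:
{"api": "arm_command", "payload": {
  "commands": [0,0,0.004,0,0,0,0.004,0,0,0,0.004,0,0,0,0.004,0,0,0,0.004,0]
}}

```text
clock: 9.85
position: [440.0, 323.1, 45.7]
ee_rot: [0.802, -0.597, 0.007, -0.004]
contact_force: [-9.7, -4.2, 27.5]
gripper_width: -0.2
```

It has bottomed: 27 N with no further travel. I release straight up.

Call:
{"api": "arm_command", "payload": {
  "commands": [0,0,-0.01,0,0,0,-0.02,0,0,0,-0.04,0,0,0,-0.04,0,0,0,-0.02,0]
}}

```text
clock: 10.35
position: [436.7, 322.6, 177.9]
ee_rot: [0.802, -0.597, 0.007, -0.002]
contact_force: [-0.3, 1.2, 0.0]
gripper_width: 0.0
```

Call:
{"api": "arm_command", "payload": {
  "commands": [-0.03,0,-0.01,0,-0.03,0,-0.01,0,-0.03,0,0,0,0,0,0,0,0,0,0,0]
}}

```text
clock: 10.85
position: [410.9, 413.4, 201.7]
ee_rot: [0.801, -0.598, 0.006, -0.007]
contact_force: [-0.5, 0.1, -0.7]
gripper_width: 0.2
```

```bash
python3 -c "
from h import *
chk('8')
for c in('scene','side'):
  for t in ('small_bin','spare_cover','tape_roll','shutter_top'):print(c,t,place(c,t,1))
"
```

```text
r 375.1 ang 109.9 z 201.7
t 10.85 pos [410.9 413.4 201.7] xdir -73.5 F [-0.5  0.1 -0.7] tool delta mm [322.4  84.4 174.6] len 376.2
scene [('tongue', [(0.81, [579.2, 124.2, 55.9])]), ('axis', []), ('aim', [(0.89, [580.8, 127.4, 54.6])])]
side [('tongue', [(0.86, [579.2, 124.6, 57.1])]), ('axis', [(0.64, [536.4, 60.6, 47.9])]), ('aim', [(0.76, [577.3, 124.7, 57.4])])]
scene small_bin [(0.71, [401.6, -309.7, 1.9])]
scene spare_cover [(0.66, [581.6, 455.3, 2.6])]
scene tape_roll [(0.84, [588.1, -484.7, -0.7])]
scene shutter_top [(0.44, [440.6, 323.6, 52.9])]
side small_bin [(0.79, [404.3, -313.3, 2.3])]
side spare_cover [(0.56, [575.3, 457.6, 4.1])]
side tape_roll [(0.59, [586.9, -493.4, -1.9])]
side shutter_top [(0.52, [435.5, 319.7, 53.5])]
```

View pics/scene8c.png

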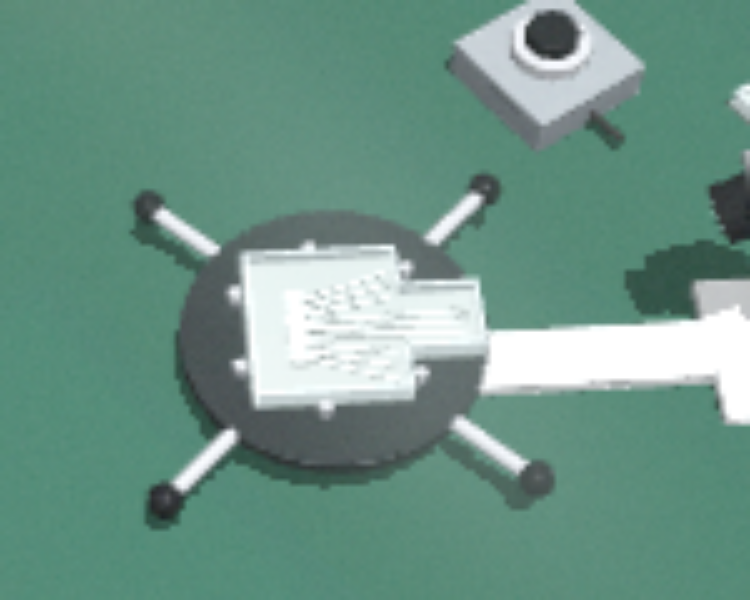

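View pics/side8.png

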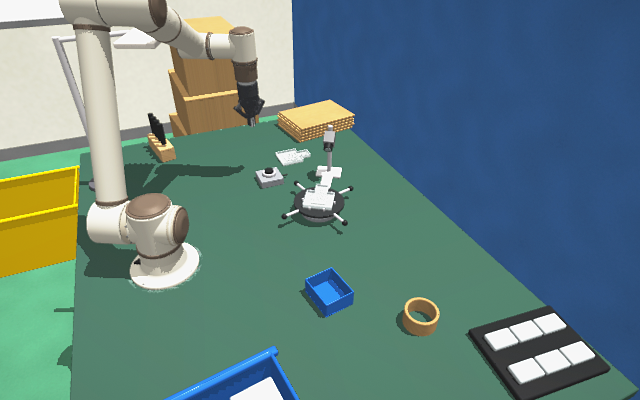

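The tongue is on the rail line, the button is up, the bystanders have not moved and the arm is clear. I hand in.

```bash
python3 -c "
from h import *
print(arm.job_done())"
```

```text
the job is handed in; nothing more can be done
None
```

I turned the turntable about 50° clockwise by one spoke with the shut fingers, until the tongue pointed at the camera, then took the finger away. After that I pressed the button down to its stop and let it come up. The job was handed in a little after 11 s on the robot's clock, and no verdict was reported.

**Alignment:** six readings of the spoke balls in two cameras put the tongue bearing at about 57.2°. The aim bearing from the camera rod is about 57°. In the last pictures the tongue and aim points reported by the networks agreed within about 4 mm.

**Button:** it stopped travelling while the force rose from about 7 N to 27 N, so it was fully down; full press takes 5 N. In the last scene picture it looks the same as before the press. The networks' height readings for its top were noisier: 52–55 mm before the press, 53–54 mm after.

**Bystanders:** the bin, spare cover and tape roll were within about 5 mm of their first measured positions, which is within the networks' error. Nothing showed contact with the cover, and the arm ended clear of everything.

**Disagreements:**
- The networks sometimes missed "axis" or reported something else for it, so I relied on the spoke-ball fit instead.
- The tool tilted up to about 4° while pushing, which did no harm.

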